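# Pack finished steel plates with a separator and a retaining bar

## Robot

A 7-joint arm with a two-finger parallel gripper is mounted at the origin on the work surface. World frame = base frame: x ahead of the robot, y to its left, z up, the work surface at z = 0. Lengths are in m, angles in degrees, forces in N, time in s.
With the tool pointing down it reaches from about 0.425 to 1.025 m from the base axis. Payload 9.4 kg.
Tool frame: the origin (TCP) lies midway between the tips of the shut fingers; the grasp point (between the pads) lies 19 mm behind it; z points along the fingers, y is the line along which they close (so a half turn about z gives the same grasp; the last joint's range is limited). The gripper opens to 93 mm and grips with 3 to 60 N. Pads are 15 mm wide; open, the fingers measure 128 mm over their backs; the gripper's body (75 mm by 188 mm) begins 65 mm behind the grasp point.
Start: joints at [-78.822, 34.337, -0.143, 91.639, 0.103, 54.024, -4.572], TCP at [0.195, 0.698, 0.219] pointing down, gripper open.
Joint ranges: [-147.43, 147.43], [-19.82, 112.94], [-74.19, 73.91], [6.32, 146.72], [-59.91, 239.91], [6.04, 106.73], [-150.56, 150.56]. Speed limits (degrees/s): [127.2, 127.2, 172.46, 172.46, 180, 180, 180].

## Interface

Orientations are given as a 3x3 rotation matrix whose columns are the frame's x, y, z axes.
In Python, from workcell import read_state, read_camera, close_job gives the robot as it stands. The module is installed in compiled form; this text tells all that it offers.
- The arm moves only by the tool drive_tool, never from a script. Its argument "steps" is a list of rows, each a list of 3 entries, a list of its own where there are three numbers: the shift along the tool's x, y, z in units of 300 mm (1.0 is 300 mm), then the turn about the tool's z in units of 360 degrees (1.0 is 360 degrees), then the closure, from 0 (fully open) to 1 (shut). In form: [[[tx, ty, tz], spin, jaw], ...]. A call has 1 to 20 rows; each row is the pose to reach, as a shift and turn from the pose commanded when the call began, along the tool's axes at that moment, turning the shorter way round; what a row does not reach only later rows make up. A row lasts 1/12 s, in which the tool goes at most 41.7 mm and 7.16 degrees, less where a joint would pass 70% of its speed; a pose out of reach is approached as far as the arm can. A call with a number of a shift or a turn outside -1 to 1 is refused whole. A call with a gripper value outside its range is refused whole. The fingers move at their own pace and stop on an object; the grip force is fixed at half the most. Time passes only in rows, so rows that repeat a pose let the fingers close. It gives the time, the measured TCP pose, the force, the opening and the grip force at its end, in the units of the state.
- read_state(): the state, without advancing time (a new reading comes with each control period).
- read_camera(name): name is "side" or "top"; returns a dict with "img" (480x640x3 uint8, blue, green, red), "intrinsics" (3x3 intrinsics, pixels), "distortion" ([k1, k2, p1, p2, k3] as OpenCV has them; the pictures are not rectified), "R" (3x3) and "t" (3): a world point X has camera coordinates R X + t. Camera axes: x right, y down, z forward; pixel columns grow to the right and rows downward; lengths in m; the calibration is good to about 2 mm. A picture is of the moment at which its call begins. There is no depth.
- close_job(): hands the job in; it is judged then, once.
The state is a dict: "time_s": time; "joint_positions": joint angles; "joint_velocities": joint speeds; "effort": joint torques, N m; "eef_pos": TCP position; "eef_rot": TCP orientation; "wrist_force": force on the tool from outside, world axes, zero at the start; "torque": the same for the moment, N m; "finger_gap": finger opening in m; "grip_force": force on a finger pad.
Only numpy, scipy, OpenCV 4.12 (cv2) and the standard library are available. Lean on these libraries where they do the work, as an engineer would, in place of code of your own. Each camera call takes 0.05 s, during which the arm holds its last target. There are 200 camera calls.

## Task

Pack the second plain steel plate into the blue cradle: lay the plywood separator squarely over the plate already there, then the loose plain plate squarely on the separator, both lying flat between the guide posts, and finally lay the yellow retaining bar across the two end supports, down in their notches, handle up and centred lengthwise. Set each piece down gently rather than dropping it, let go of it before fetching the next, and leave everything else on the bench where it is, including the plate with the upright rib.

Things in the scene. Friction and masses are not known exactly. Their poses are not given: they have to be found in the camera images.
- cradle: blue packing cradle fixed to the bench, 196 x 90 mm; origin at the centre of its underside, x along its length, z up. Floor at z = 8 mm. Four steel guide posts (8 mm across, tapered tips, tops at z = 44) at x = +/-48, y = +/-37 mm leave 66 mm clear across y; the end supports leave 150 mm clear along x
- notch_a (a point): middle of the notch floor in the support block at the cradle's +x end: 40 mm above the bench, 85 mm from the cradle's origin. The block is 20 mm thick (x), 62 mm wide (y); its notch is open along x, 34 mm wide in y, with cheeks rising 16 mm above its floor
- notch_b (a point): the same point on the like support at the cradle's -x end
- base_plate: plain steel plate already lying on the cradle floor, rounded ends, 130 x 54 x 10 mm, about 0.45 kg; origin at the centre of its underside, x along its length, z up
- separator: flat tan plywood separator sheet, 136 x 58 x 8 mm, light, lying flat on the bench; origin at the centre of its underside, x along its length, z up
- top_plate: loose plain steel plate with rounded ends and no rib, lying flat on the bench, 130 x 54 x 10 mm, about 0.45 kg; origin at the centre of its underside, x along its length, z up
- bar: yellow retaining bar lying flat on the bench, 200 x 24 x 10 mm, with an upright black handle on the middle of its top, 64 mm long (x), 16 mm wide (y), from z = 10 to 38 mm; about 0.4 kg; origin at the centre of the bar's underside, x along its length, z up
- ribbed_plate: bystander: dark steel plate 130 x 54 x 8 mm with an upright aluminium rib 100 x 6 mm on top, 48 mm tall in all; origin at the centre of its underside, x along its length
- shaker: bystander: black drinking bottle, 76 mm across, 190 mm tall, upright; origin at the centre of its underside
- rod_can: bystander: red can 72 mm across and 130 mm tall with filler rods sticking out up to 275 mm; origin at the centre of its underside
- magnet: bystander: red L-shaped welding magnet, 85 x 22 mm, 84 mm tall; origin at the centre of its underside, x along its length
- wire_box: bystander: red plastic box 95 x 60 x 30 mm; origin at the centre of its underside
- hammer: bystander: hammer lying at one side of the bench, 240 mm long
- wire_brush: bystander: brush with a wooden handle lying at the other side of the bench, 200 mm long
Things that resemble listed ones, but are neither listed nor needed, are in the scene too. What is shaped like the top_plate but orange or turquoise is not meant.

How it is judged:
By the outcome, as a careful person would: the job done as asked, in the order asked, and still so for the second after the job is handed in, with the robot touching nothing.
It also fails if it takes over 72 s, if anything falls off the work surface, if the arm or the gripper's body presses on something with over 40 N, if the wrist force passes 120 N, or if a joint passes its speed limit or range.

## Working session

There is one attempt and no reset: what is moved stays moved. The work goes in short steps, Python scripts to look and compute and a tool call to move; the robot and the scene stay as the last step left them, time stands still between calls to the robot, and variables do not carry over. Pictures are saved under pics/ and viewed, at most 12 in all, crops included, and the job is handed in when it is done.

Besides the shell and the picture viewer there is one more tool, called after "Call:" by a JSON object that holds its "api" and its "payload", one argument or row to a line. drive_tool: Moves the arm, as the interface text tells. Its arguments: {"type":"object","properties":{"steps":{"type":"array"}},"required":["steps"]}

```bash
mkdir -p pics
python3 - <<'E'
from workcell import *
import cv2
for n in("side","top"):
    c=read_camera(n);cv2.imwrite(f"pics/{n}0.png",c["img"]);print(n,c["intrinsics"],c["distortion"],c["R"],c["t"])
s=read_state();print(s["eef_pos"],s["eef_rot"],s["time_s"],s["finger_gap"])
E
```

```text
side [[509.78927045   0.         320.68828845]
 [  0.         509.78927045 239.13147033]
 [  0.           0.           1.        ]] [0.02635564 0.         0.         0.         0.        ] [[ 0.72572204 -0.68795565 -0.00667382]
 [-0.46840034 -0.48696233 -0.73720337]
 [ 0.50391333  0.53813076 -0.67563796]] [-0.35405564  0.27563298  1.20278759]
top [[500.79376248   0.         314.90502993]
 [  0.         500.79376248 242.01258338]
 [  0.           0.           1.        ]] [-0.12653887  0.          0.          0.          0.        ] [[-0.02882355 -0.9994671  -0.01532068]
 [-0.98398152  0.03106783 -0.17554248]
 [ 0.17592491  0.01001551 -0.98435264]] [0.01315537 0.49060549 1.27410533]
[0.194574   0.69795923 0.21786781] [[-9.63300083e-01  2.68426727e-01 -2.06550799e-04]
 [ 2.68426757e-01  9.63299154e-01 -1.34796324e-03]
 [-1.62859150e-04 -1.35393686e-03 -9.99999070e-01]] 0.1 0.09337295751396539
```

View pics/top0.png

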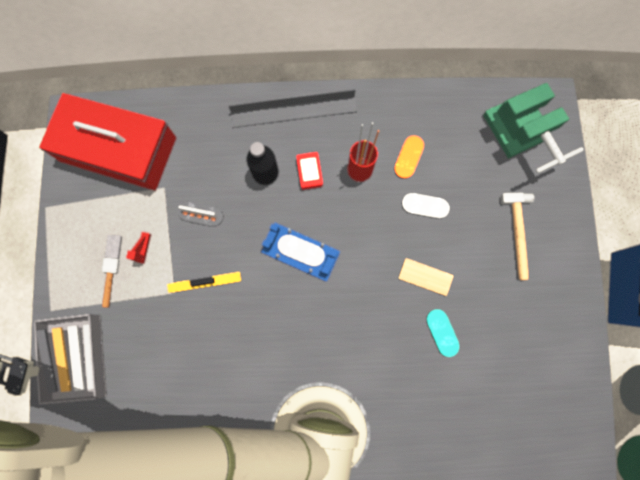

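View pics/side0.png

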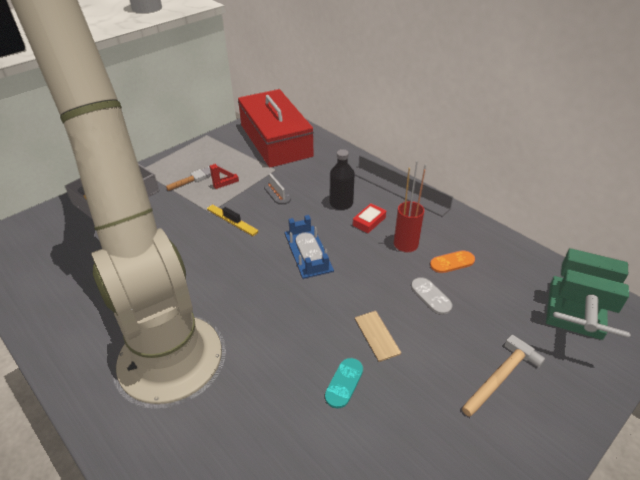

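The top view shows the cradle at about (301,251), top_plate at (426,205), separator at (426,277) and bar at (205,282). The turquoise plate at (443,333) and the orange one at (409,157) are decoys. The ribbed plate is at (200,214).

```bash
cat > h.py <<'E'
from workcell import *
import cv2, numpy as np
def proj(c,uv,z):
    uv=np.asarray(uv,float).reshape(-1,1,2)
    n=cv2.undistortPoints(uv,c["intrinsics"],np.array(c["distortion"])).reshape(-1,2)
    d=np.c_[n,np.ones(len(n))]@c["R"]; o=-c["R"].T@c["t"]
    return (o+d*((z-o[2])/d[:,2:]))[:,:2]
def mask(c,lo,hi,box):
    h=cv2.cvtColor(c["img"],cv2.COLOR_BGR2HSV); m=cv2.inRange(h,lo,hi)
    k=np.zeros_like(m); x0,y0,x1,y1=box; k[y0:y1,x0:x1]=255; m&=k
    n,l,s,_=cv2.connectedComponentsWithStats(m)
    return (l==1+np.argmax(s[1:,4])).astype(np.uint8)*255
def measure(c,m,z):
    v,u=np.nonzero(m); p=proj(c,np.c_[u,v],z)
    mu=p.mean(0); w,V=np.linalg.eigh(np.cov((p-mu).T)); a=V[:,1]; a=a*np.sign(a[1] or 1)
    r=cv2.minAreaRect((p*1000).astype(np.float32))
    return mu.round(4),round(np.degrees(np.arctan2(a[1],a[0])),2),np.round(r[0],1),np.round(r[1],1),round(r[2],1)
E
python3 - <<'E'
from h import *
T=read_camera("top");S=read_camera("side")
W=((0,0,150),(180,60,255));TAN=((8,50,120),(25,200,255));Y=((20,120,100),(35,255,255))
for n,c,r,b,z in [("top_t",T,W,(395,185,460,225),.01),("top_s",S,W,(405,270,460,320),.01),
 ("sep_t",T,TAN,(390,250,460,305),.008),("sep_s",S,TAN,(345,300,410,365),.008),
 ("bar_t",T,Y,(160,260,250,300),.01),("bar_s",S,Y,(200,200,262,240),.01),
 ("base_t",T,W,(270,230,332,272),.018),("base_s",S,W,(290,228,330,265),.018)]:
    m=mask(c,*r,b)
    if n[:3]=="bar":
        p=cv2.findNonZero(m); m2=np.zeros_like(m); cv2.fillConvexPoly(m2,cv2.convexHull(p),255)
        if n=="bar_t": m=m2
    print(n,*measure(c,m,z))
a=cv2.resize(T["img"][210:295,255:350],None,fx=6,fy=6,interpolation=cv2.INTER_CUBIC)
cv2.imwrite("pics/ct.png",a)
b=cv2.resize(S["img"][205:285,275:345],None,fx=7,fy=7,interpolation=cv2.INTER_CUBIC)
cv2.imwrite("pics/cs.png",b)
E
```

```text
top_t [ 0.5908 -0.3082] 76.96 [ 590.8 -308.9] [135.6  62.2] 77.8
top_s [ 0.5896 -0.3108] 77.24 [ 589.6 -309.1] [129.5  54.2] 76.4
sep_t [ 0.3872 -0.2892] 67.02 [ 393.7 -294.9] [140.6  63.9] 67.8
sep_s [ 0.3921 -0.3008] 67.73 [ 393.2 -298.3] [141.1  61.3] 67.7
bar_t [0.397  0.2997] 97.96 [397.  300.5] [ 28.6 200. ] 7.9
bar_s [0.3937 0.2885] 98.25 [394.3 295.5] [ 29.3 205.3] 8.1
base_t [0.4748 0.0371] 65.54 [474.9  37.5] [131.5  58.5] 65.5
base_s [0.4775 0.039 ] 67.64 [477.2  39.6] [118.   54.4] 65.6
```

View pics/ct.png

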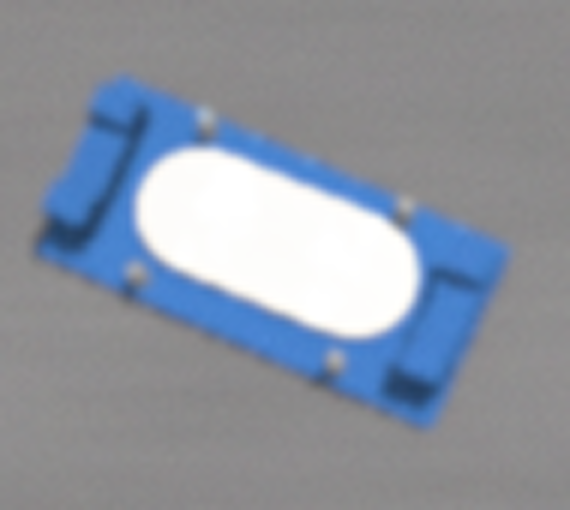

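View pics/cs.png

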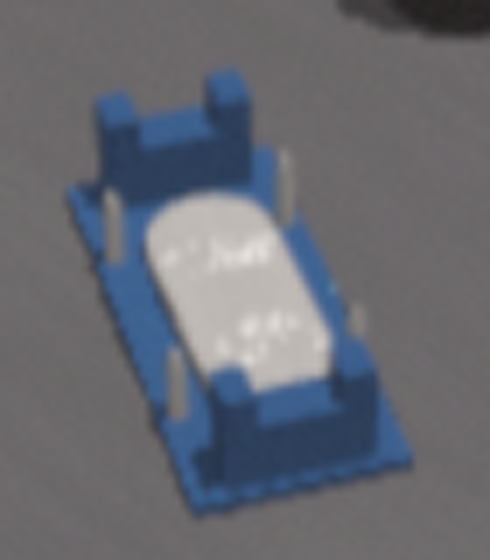

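The top crop shows post tips at roughly (204,115), (403,203), (136,268) and (335,355). In the side crop they are at (285,152), (355,308), (112,195) and (175,350). The base plate lies between the posts.

```bash
cat >> h.py <<'E'
def tri(T,a,S,b):
    P=[];N=[]
    for c,uv in((T,a),(S,b)):
        N.append(cv2.undistortPoints(np.array(uv,float).reshape(-1,1,2),c["intrinsics"],np.array(c["distortion"])).reshape(-1,2).T)
        P.append(np.c_[c["R"],c["t"]])
    X=cv2.triangulatePoints(P[0],P[1],N[0],N[1]); return (X[:3]/X[3]).T
def move(x,y,z,ya):
    "print the step entries that take the tool from here to world x,y,z with tool y axis at ya deg"
    s=read_state();R=np.array(s["eef_rot"]);p=np.array(s["eef_pos"])
    now=np.degrees(np.arctan2(R[1,1],R[0,1])); d=(ya-now+90)%180-90
    print("to",(x,y,z),"tool",np.round(R.T@(np.array([x,y,z])-p)/.3,4),"spin",round(-d/360,4),"now",p.round(4),round(now,1))
E
python3 - <<'E'
from h import *
T=read_camera("top");S=read_camera("side")
a=np.array([(204,115),(403,203),(136,268),(335,355)])/6+(254.6,209.6)
b=np.array([(285,152),(355,308),(112,195),(175,350)])/7+(274.6,204.6)
A=proj(T,a,.044);B=proj(S,b,.044);print(A.round(4),B.round(4),tri(T,a,S,b).round(4),A.mean(0),B.mean(0))
BL=((100,100,40),(125,255,255))
print("base edge",measure(T,mask(T,*BL,(255,210,350,290)),.008))
# lower and upper long edges, short edge corners in top view
k=np.array([(508,250),(430,428),(37,257)])/6+(254.6,209.6); print(proj(T,k,.008).round(4))
k=np.array([(72,195),(412,460),(197,515)])/7+(274.6,204.6); print(proj(S,k,.004).round(4))
for n,c,z,bx in(("sep_t",T,.008,(390,250,460,305)),("sep_s",S,.008,(345,300,410,365))):
    print(n,measure(c,mask(c,(5,45,60),(30,255,255),bx),z))
print("bottle",proj(T,[(262,148)],.19),"rods",proj(T,[(363,150),(370,125)],.13))
move(.5,.42,.2,20);move(.55,.12,.2,-22.7)
E
```

```text
[[ 0.5285  0.0669]
 [ 0.4863 -0.0196]
 [ 0.4612  0.098 ]
 [ 0.4203  0.012 ]] [[ 0.5296  0.0662]
 [ 0.4856 -0.0213]
 [ 0.4605  0.0956]
 [ 0.4187  0.0101]] [[ 0.529   0.0665  0.044 ]
 [ 0.4869 -0.0197  0.042 ]
 [ 0.4619  0.098   0.0415]
 [ 0.4205  0.0121  0.0414]] [0.47405365 0.03933162] [0.47359374 0.03765512]
base edge (array([0.4666, 0.0444]), np.float64(63.53), array([474.2,  42.4]), array([201.1,  90.1]), 64.1)
[[ 0.4697 -0.0661]
 [ 0.3908 -0.0286]
 [ 0.4732  0.1457]]
[[ 0.4763  0.1426]
 [ 0.4709 -0.0689]
 [ 0.3903 -0.0324]]
sep_t (array([ 0.3937, -0.2948]), np.float64(67.98), array([ 394., -295.]), array([140.8,  64.4]), 68.0)
sep_s (array([ 0.3916, -0.3005]), np.float64(67.56), array([ 392.9, -298. ]), array([142.1,  63. ]), 68.3)
bottle [[0.70098161 0.11886321]] rods [[ 0.70962055 -0.13196939]
 [ 0.77746142 -0.15351931]]
to (0.5, 0.42, 0.2) tool [-1.2296 -0.6202  0.0615] spin 0.1512 now [0.1946 0.6982 0.2183] 74.4
to (0.55, 0.12, 0.2) tool [-1.6586 -1.5388  0.062 ] spin -0.2302 now [0.1946 0.6982 0.2183] 74.4
```

```bash
sed -i 's/(ya-now+90)%180-90/(ya-now+180)%360-180/' h.py
```

Call:
{"api": "drive_tool", "payload": {
  "steps": [
    [[-1,-0.9,0],0.15,0],
    [[-1,-0.9,0],0.15,0],
    [[-1,-0.9,0],0.15,0],
    [[-1,-0.9,0],0.15,0],
    [[-1,-0.9,0],0.15,0],
    [[-1,-0.9,0],0.15,0],
    [[-1,-0.9,0],0.15,0],
    [[-1,-0.9,0],0.15,0],
    [[-1,-0.9,0],0.15,0],
    [[-1,-0.9,0],0.15,0],
    [[-1,-0.9,0],0.15,0],
    [[-1,-0.9,0],0.15,0]
  ]
}}

```text
time_s: 1.3
eef_pos: [0.4122, 0.3564, 0.219]
eef_rot: [[-0.346, 0.938, 0.0], [0.938, 0.346, 0.0], [0.0, 0.001, -1.0]]
wrist_force: [-0.6, 0.9, -0.0]
finger_gap: 0.0927
grip_force: 0.0
```

```bash
python3 -c "
from h import *
move(.55,.05,.2,-22);move(.45,-.25,.2,-22)"
```

```text
to (0.55, 0.05, 0.2) tool [-1.117   0.078   0.0632] spin 0.1173 now [0.4122 0.3564 0.219 ] 20.2
to (0.45, -0.25, 0.2) tool [-1.9401 -0.5805  0.0628] spin 0.1173 now [0.4122 0.3564 0.219 ] 20.2
```

Call:
{"api": "drive_tool", "payload": {
  "steps": [
    [[-1,0,0],0.117,0],
    [[-1,0,0],0.117,0],
    [[-1,0,0],0.117,0],
    [[-1,0,0],0.117,0],
    [[-1,0,0],0.117,0],
    [[-1,0,0],0.117,0],
    [[-1,0,0],0.117,0],
    [[-1,0,0],0.117,0],
    [[-1,0,0],0.117,0]
  ]
}}

```text
time_s: 2.05
eef_pos: [0.5169, 0.0749, 0.2188]
eef_rot: [[0.372, 0.928, 0.001], [0.928, -0.372, -0.0], [-0.0, 0.001, -1.0]]
wrist_force: [-0.2, 0.2, 0.0]
finger_gap: 0.093
grip_force: 0.0
```

```bash
python3 -c "
from h import *
move(.3935,-.2965,.1,-22)"
```

```text
to (0.3935, -0.2965, 0.1) tool [-1.3022  0.0791  0.3962] spin 0.0004 now [0.5169 0.0749 0.2188] -21.9
```

Call:
{"api": "drive_tool", "payload": {
  "steps": [
    [[-1,0,0],0,0],
    [[-1,0,0],0,0],
    [[-1,0.0,0.1],0,0],
    [[-1,0.0,0.1],0,0],
    [[-1,0.05,0.2],0,0],
    [[-1,0.08,0.4],0,0],
    [[-1,0.08,0.4],0,0],
    [[-1,0.08,0.4],0,0],
    [[-1,0.08,0.4],0,0],
    [[-1,0.08,0.4],0,0]
  ]
}}

```text
time_s: 2.88
eef_pos: [0.4267, -0.211, 0.0965]
eef_rot: [[0.371, 0.929, -0.003], [0.929, -0.371, 0.001], [0.0, -0.003, -1.0]]
wrist_force: [-0.7, 0.7, -0.3]
finger_gap: 0.0932
grip_force: 0.0
```

```bash
python3 -c "
from h import *
move(.3935,-.2965,.003,-22)"
```

```text
to (0.3935, -0.2965, 0.003) tool [-0.3059  0.004   0.3118] spin 0.0007 now [ 0.4267 -0.211   0.0965] -21.8
```

Call:
{"api": "drive_tool", "payload": {
  "steps": [
    [[-0.306,0.004,0.1],0,0],
    [[-0.306,0.004,0.1],0,0],
    [[-0.306,0.004,0.1],0,0],
    [[-0.306,0.004,0.2],0,0],
    [[-0.306,0.004,0.27],0,0],
    [[-0.306,0.004,0.29],0,0],
    [[-0.306,0.004,0.305],0,0],
    [[-0.306,0.004,0.31],0,0],
    [[-0.306,0.004,0.31],0,0],
    [[-0.306,0.004,0.31],0,0.2],
    [[-0.306,0.004,0.31],0,0.3],
    [[-0.306,0.004,0.31],0,0.4],
    [[-0.306,0.004,0.31],0,0.5],
    [[-0.306,0.004,0.31],0,0.5],
    [[-0.306,0.004,0.31],0,0.5],
    [[-0.306,0.004,0.31],0,0.5]
  ]
}}

```text
time_s: 4.22
eef_pos: [0.3945, -0.2969, 0.0058]
eef_rot: [[0.37, 0.929, 0.0], [0.929, -0.37, -0.0], [-0.0, 0.0, -1.0]]
wrist_force: [-0.2, 0.7, 3.0]
finger_gap: 0.0571
grip_force: 30.0
```

```bash
python3 -c "
from h import *
move(.474,.0385,.1,-25.8)"
```

```text
to (0.474, 0.0385, 0.1) tool [ 1.1366 -0.1673 -0.3141] spin 0.0114 now [ 0.3945 -0.2969  0.0058] -21.7
```

Call:
{"api": "drive_tool", "payload": {
  "steps": [
    [[0,0,-0.03],0,0.5],
    [[0,0,-0.1],0,0.5],
    [[0,0,-0.2],0,0.5],
    [[0.05,0,-0.31],0,0.5],
    [[0.15,0,-0.35],0,0.5],
    [[0.5,-0.1,-0.4],0.011,0.5],
    [[0.5,-0.1,-0.4],0.011,0.5],
    [[0.75,-0.16,-0.4],0.011,0.5],
    [[0.75,-0.16,-0.4],0.011,0.5],
    [[1,-0.16,-0.4],0.011,0.5],
    [[1,-0.16,-0.4],0.011,0.5],
    [[1,-0.16,-0.4],0.011,0.5],
    [[1,-0.16,-0.4],0.011,0.5]
  ]
}}

```text
time_s: 5.3
eef_pos: [0.4616, 0.0039, 0.1258]
eef_rot: [[0.427, 0.904, 0.0], [0.904, -0.427, 0.001], [0.001, -0.0, -1.0]]
wrist_force: [0.3, -0.1, -1.1]
finger_gap: 0.0571
grip_force: 30.0
```

Run:
```python
from h import *
move(.474,.0385,.1,-25.8)
T=read_camera("top");S=read_camera("side")
cv2.imwrite("pics/h1.png",np.hstack([cv2.resize(T["img"][180:330,250:400],(390,390)),cv2.resize(S["img"][150:350,250:450],(390,390))]))
```

```text
to (0.474, 0.0385, 0.1) tool [ 0.1219 -0.0119  0.0863] spin 0.0015 now [0.4616 0.0039 0.1258] -25.3
```

View pics/h1.png

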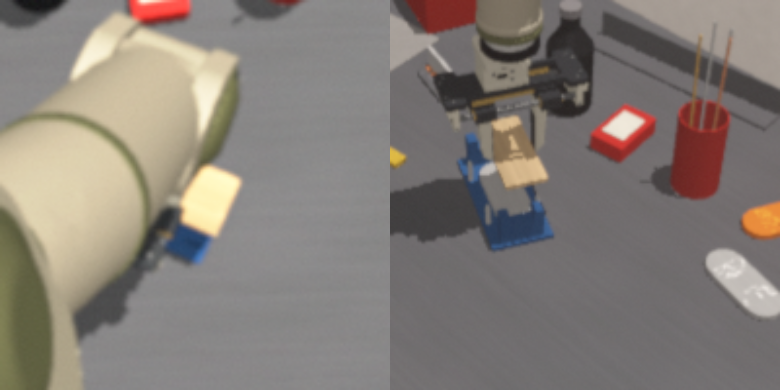

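Side view: the separator is held flat in the gripper, with its near-end corners at about (545,180) and (505,187) in the crop. I'll check its lengthwise offset.

Run:
```python
from h import *
S=read_camera("side")
m=mask(S,(5,45,60),(30,255,255),(290,205,345,250))
p=proj(S,cv2.findNonZero(m).reshape(-1,2),.1275)
s=read_state();R=np.array(s["eef_rot"]);q=(p-np.array(s["eef_pos"])[:2])@R[:2,:2]*1000
print("tool x range",np.percentile(q[:,0],[0,1,3]).round(1),"near end y",q[q[:,0]<-50,1].min(),q[q[:,0]<-50,1].max())
n=q[q[:,0]<-45]; n=n[n[:,1].argsort()]; 
for b in range(-32,33,8):
    k=n[abs(n[:,1]-b)<4]; print(b, k[:,0].min().round(1) if len(k) else None)
```

```text
tool x range [-76.1 -74.5 -71.8] near end y -33.22504060676677 28.283568652867462
-32 -73.7
-24 -76.0
-16 -74.9
-8 -73.7
0 -76.1
8 -74.9
16 -75.7
24 -74.6
32 -64.7
```

Call:
{"api": "drive_tool", "payload": {
  "steps": [
    [[0.12,-0.012,0.08],0.0015,0.5],
    [[0.12,-0.012,0.08],0.0015,0.5],
    [[0.12,-0.012,0.08],0.0015,0.5],
    [[0.12,-0.012,0.08],0.0015,0.5],
    [[0.12,-0.012,0.08],0.0015,0.5]
  ]
}}

```text
time_s: 5.87
eef_pos: [0.4726, 0.0319, 0.102]
eef_rot: [[0.444, 0.896, -0.0], [0.896, -0.444, -0.0], [-0.0, 0.0, -1.0]]
wrist_force: [-0.5, -0.1, -1.3]
finger_gap: 0.0565
grip_force: 30.0
```

```bash
python3 -c "
from h import *
move(.474,.0385,.0245,-25.8)"
```

```text
to (0.474, 0.0385, 0.0245) tool [ 0.0217 -0.0056  0.2584] spin -0.0015 now [0.4726 0.0319 0.102 ] -26.3
```

Call:
{"api": "drive_tool", "payload": {
  "steps": [
    [[0.022,-0.0055,0.05],-0.0015,0.5],
    [[0.022,-0.0055,0.1],-0.0015,0.5],
    [[0.022,-0.0055,0.1],-0.0015,0.5],
    [[0.022,-0.0055,0.1],-0.0015,0.5]
  ]
}}

```text
time_s: 6.2
eef_pos: [0.474, 0.0392, 0.0718]
eef_rot: [[0.435, 0.901, -0.001], [0.901, -0.435, -0.0], [-0.001, -0.001, -1.0]]
wrist_force: [0.2, 0.1, 0.1]
finger_gap: 0.0569
grip_force: 30.0
```

```bash
python3 -c "
from h import *
move(.474,.0385,.0245,-25.8)"
```

```text
to (0.474, 0.0385, 0.0245) tool [-0.002   0.001   0.1578] spin 0.0001 now [0.474  0.0392 0.0718] -25.8
```

Call:
{"api": "drive_tool", "payload": {
  "steps": [
    [[-0.002,0.001,0.04],0,0.5],
    [[-0.002,0.001,0.07],0,0.5],
    [[-0.002,0.001,0.1],0,0.5],
    [[-0.002,0.001,0.125],0,0.5],
    [[-0.002,0.001,0.14],0,0.5],
    [[-0.002,0.001,0.15],0,0.5],
    [[-0.002,0.001,0.155],0,0.5],
    [[-0.002,0.001,0.155],0,0.5]
  ]
}}

```text
time_s: 6.87
eef_pos: [0.4745, 0.0396, 0.0249]
eef_rot: [[0.433, 0.901, -0.0], [0.901, -0.433, -0.0], [-0.0, -0.0, -1.0]]
wrist_force: [0.4, 0.9, -0.3]
finger_gap: 0.0571
grip_force: 30.0
```

Run:
```python
from h import *
move(.474,.0385,.0245,-25.8)
S=read_camera("side")
cv2.imwrite("pics/h2.png",cv2.resize(S["img"][200:290,265:355],(540,540),interpolation=2))
```

```text
to (0.474, 0.0385, 0.0245) tool [-0.0041  0.0003  0.0015] spin 0.0004 now [0.4745 0.0396 0.0249] -25.7
```

View pics/h2.png

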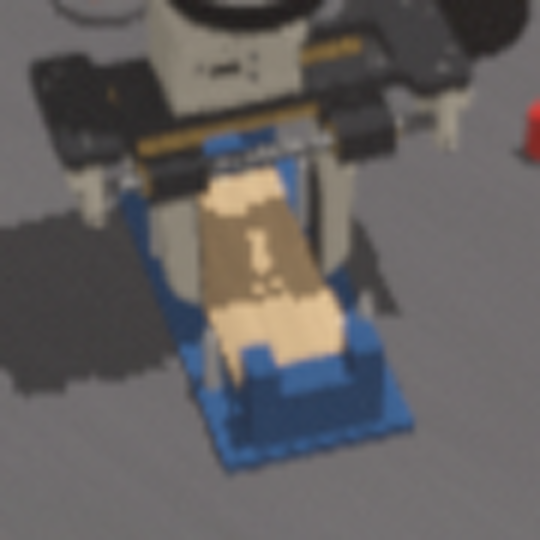

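The separator sits between the posts, with its near end at about (300,350) in the crop just inside the support. I'll lower it a touch and let go.

Call:
{"api": "drive_tool", "payload": {
  "steps": [
    [[-0.003,0,0.003],0,0.5],
    [[-0.003,0,0.005],0,0.5],
    [[-0.003,0,0.005],0,0.35],
    [[-0.003,0,0.005],0,0.2],
    [[-0.003,0,0.005],0,0.2],
    [[-0.003,0,0.005],0,0.2],
    [[-0.003,0,-0.03],0,0.2],
    [[-0.003,0,-0.1],0,0.2],
    [[-0.003,0,-0.2],0,0.2],
    [[-0.003,0,-0.3],0,0],
    [[-0.1,0,-0.4],0,0],
    [[-0.25,0,-0.4],0,0],
    [[-0.4,0,-0.4],0,0],
    [[-0.55,0,-0.4],0,0],
    [[-0.7,0,-0.4],0,0],
    [[-0.8,0,-0.4],0,0],
    [[-0.9,0.1,-0.4],-0.03,0],
    [[-1,0.2,-0.4],-0.036,0],
    [[-1,0.2,-0.4],-0.036,0],
    [[-1,0.2,-0.4],-0.036,0]
  ]
}}

```text
time_s: 8.58
eef_pos: [0.3988, -0.2597, 0.1453]
eef_rot: [[0.225, 0.974, 0.001], [0.974, -0.225, -0.001], [-0.001, 0.001, -1.0]]
wrist_force: [-0.1, 0.5, -0.5]
finger_gap: 0.0931
grip_force: 0.0
```

Run:
```python
from h import *
T=read_camera("top");S=read_camera("side")
for n,c,z,bx in(("sep_t",T,.026,(255,205,350,295)),("sep_s",S,.026,(270,200,345,285))):
    m=mask(c,(5,45,60),(30,255,255),bx);print(n,measure(c,m,z))
cv2.imwrite("pics/h3.png",np.hstack([cv2.resize(T["img"][205:295,255:350],(400,380),interpolation=2),cv2.resize(S["img"][200:290,265:360],(400,380),interpolation=2)]))
move(.5902,-.309,.1,-12.8)
```

```text
sep_t (array([0.4713, 0.0405]), np.float64(64.08), array([472.1,  39.9]), array([137.9,  61.5]), 64.2)
sep_s (array([0.4734, 0.0425]), np.float64(64.49), array([472.2,  40.1]), array([135.8,  59.5]), 63.7)
to (0.5902, -0.309, 0.1) tool [-0.0306  0.6639  0.1488] spin 0.0 now [ 0.398  -0.256   0.1449] -12.8
```

View pics/h3.png

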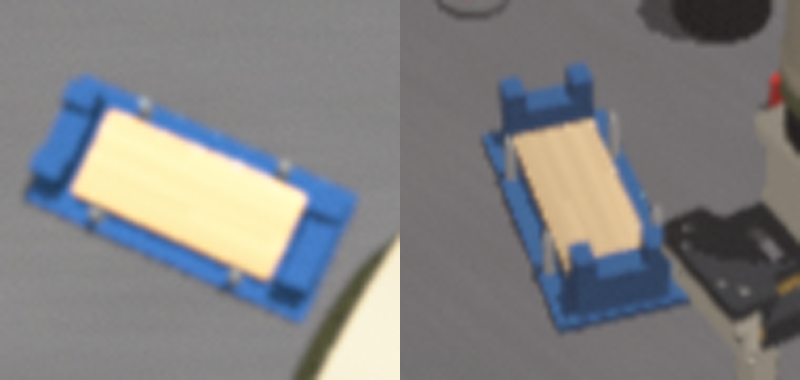

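Both views show the separator lying flat between the posts, centred at about (190,195) in the top crop.

Call:
{"api": "drive_tool", "payload": {
  "steps": [
    [[-0.03,0.664,0],0,0],
    [[-0.03,0.664,0],0,0],
    [[-0.03,0.664,0],0,0],
    [[-0.03,0.664,0.1],0,0],
    [[-0.03,0.664,0.2],0,0],
    [[-0.03,0.664,0.3],0,0],
    [[-0.03,0.664,0.3],0,0],
    [[-0.03,0.664,0.3],0,0]
  ]
}}

```text
time_s: 9.35
eef_pos: [0.5897, -0.306, 0.0526]
eef_rot: [[0.218, 0.976, -0.006], [0.976, -0.218, 0.003], [0.001, -0.006, -1.0]]
wrist_force: [0.6, -0.2, 0.2]
finger_gap: 0.093
grip_force: 0.0
```

```bash
python3 -c "
from h import *
move(.5902,-.309,.006,-12.8)"
```

```text
to (0.5902, -0.309, 0.006) tool [-0.0095  0.0047  0.1554] spin 0.0007 now [ 0.5897 -0.306   0.0526] -12.6
```

Call:
{"api": "drive_tool", "payload": {
  "steps": [
    [[-0.006,0.002,0.05],0,0],
    [[-0.006,0.002,0.1],0,0],
    [[-0.006,0.002,0.13],0,0],
    [[-0.006,0.002,0.145],0,0],
    [[-0.006,0.002,0.155],0,0],
    [[-0.006,0.002,0.155],0,0.2],
    [[-0.006,0.002,0.155],0,0.3],
    [[-0.006,0.002,0.155],0,0.4],
    [[-0.006,0.002,0.155],0,0.55],
    [[-0.006,0.002,0.155],0,0.55],
    [[-0.006,0.002,0.155],0,0.55],
    [[-0.006,0.002,0.155],0,0.55]
  ]
}}

```text
time_s: 10.35
eef_pos: [0.5916, -0.3112, 0.0088]
eef_rot: [[0.22, 0.976, 0.001], [0.976, -0.22, -0.0], [-0.0, 0.001, -1.0]]
wrist_force: [1.0, -0.0, -0.0]
finger_gap: 0.0525
grip_force: 30.0
```

```bash
python3 -c "
from h import *
move(.4,-.25,.12,-25.8);move(.4755,.038,.12,-25.8)"
```

```text
to (0.4, -0.25, 0.12) tool [ 0.0587 -0.6676 -0.371 ] spin 0.0364 now [ 0.5916 -0.3112  0.0088] -12.7
to (0.4755, 0.038, 0.12) tool [ 1.0505 -0.633  -0.3711] spin 0.0364 now [ 0.5916 -0.3112  0.0088] -12.7
```

Call:
{"api": "drive_tool", "payload": {
  "steps": [
    [[0,0,0],0,0.35],
    [[0,0,0.005],0,0.3],
    [[0,0,0.01],0,0.3],
    [[0,0,0.013],0,0.3],
    [[0,0,0.013],0,0.4],
    [[0,0,0.013],0,0.55],
    [[0,0,0.013],0,0.55],
    [[0,0,0.013],0,0.55],
    [[0,0,0.013],0,0.55]
  ]
}}

```text
time_s: 11.1
eef_pos: [0.5913, -0.3111, 0.0046]
eef_rot: [[0.22, 0.976, -0.0], [0.976, -0.22, -0.0], [-0.0, -0.0, -1.0]]
wrist_force: [0.6, -1.3, -2.5]
finger_gap: 0.0535
grip_force: 30.0
```

Call:
{"api": "drive_tool", "payload": {
  "steps": [
    [[0,0,-0.03],0,0.55],
    [[0,0,-0.06],0,0.55],
    [[0,0,-0.1],0,0.55],
    [[0,0,-0.1],0,0.55]
  ]
}}

```text
time_s: 11.43
eef_pos: [0.5924, -0.3119, 0.0376]
eef_rot: [[0.22, 0.976, 0.003], [0.976, -0.22, -0.002], [-0.001, 0.003, -1.0]]
wrist_force: [1.3, -0.9, -3.6]
finger_gap: 0.0534
grip_force: 30.0
```

Run:
```python
from h import *
move(.4755,.038,.12,-25.8)
S=read_camera("side");T=read_camera("top")
cv2.imwrite("pics/h4.png",np.hstack([cv2.resize(T["img"][160:250,375:470],(400,380),interpolation=2),cv2.resize(S["img"][220:330,380:490],(380,380),interpolation=2)]))
```

```text
to (0.4755, 0.038, 0.12) tool [ 1.0518 -0.6357 -0.2775] spin 0.0364 now [ 0.5924 -0.3119  0.0376] -12.7
```

View pics/h4.png

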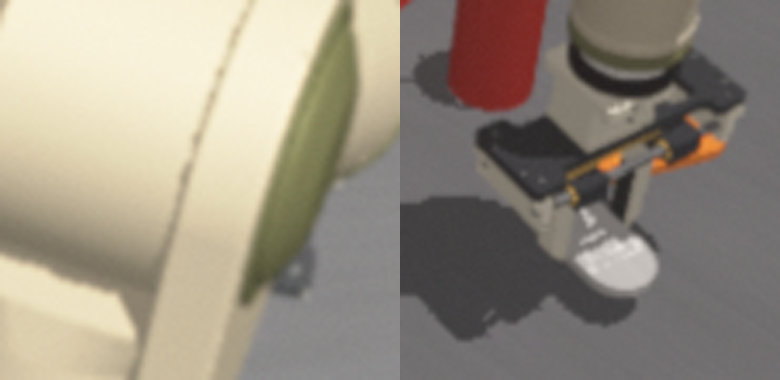

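The plate is held level, with its tip at about (620,270) in the side crop. Next I'll carry it to the cradle, pulling back towards the robot first.

Call:
{"api": "drive_tool", "payload": {
  "steps": [
    [[0,-0.1,-0.2],0,0.55],
    [[0.1,-0.25,-0.3],0.01,0.55],
    [[0.2,-0.4,-0.3],0.02,0.55],
    [[0.35,-0.5,-0.3],0.036,0.55],
    [[0.45,-0.6,-0.3],0.036,0.55],
    [[0.6,-0.63,-0.3],0.036,0.55],
    [[0.72,-0.63,-0.3],0.036,0.55],
    [[0.85,-0.63,-0.3],0.036,0.55],
    [[0.93,-0.63,-0.3],0.036,0.55],
    [[1,-0.63,-0.3],0.036,0.55],
    [[1,-0.63,-0.3],0.036,0.55],
    [[1,-0.63,-0.3],0.036,0.55],
    [[1,-0.63,-0.3],0.036,0.55]
  ]
}}

```text
time_s: 12.62
eef_pos: [0.4727, 0.0237, 0.1247]
eef_rot: [[0.431, 0.902, -0.0], [0.902, -0.431, -0.0], [-0.0, 0.0, -1.0]]
wrist_force: [0.2, -0.6, -4.4]
finger_gap: 0.0535
grip_force: 30.0
```

```bash
python3 -c "
from h import *
move(.475,.037,.075,-25.8)"
```

```text
to (0.475, 0.037, 0.075) tool [ 0.0434 -0.0123  0.1656] spin 0.0008 now [0.4727 0.0237 0.1247] -25.5
```

Call:
{"api": "drive_tool", "payload": {
  "steps": [
    [[0.043,-0.012,0.1],0.001,0.55],
    [[0.043,-0.012,0.16],0.001,0.55],
    [[0.043,-0.012,0.16],0.001,0.55],
    [[0.043,-0.012,0.16],0.001,0.55],
    [[0.043,-0.012,0.16],0.001,0.55],
    [[0.043,-0.012,0.16],0.001,0.55]
  ]
}}

```text
time_s: 13.12
eef_pos: [0.4756, 0.0352, 0.0777]
eef_rot: [[0.44, 0.898, 0.001], [0.898, -0.44, -0.0], [0.001, 0.001, -1.0]]
wrist_force: [-0.1, -0.6, -4.5]
finger_gap: 0.0535
grip_force: 30.0
```

```bash
python3 -c "
from h import *
move(.475,.037,.0315,-25.8)"
```

```text
to (0.475, 0.037, 0.0315) tool [ 0.0044 -0.0047  0.1541] spin -0.0009 now [0.4756 0.0352 0.0777] -26.1
```

Call:
{"api": "drive_tool", "payload": {
  "steps": [
    [[0.004,-0.004,0.05],-0.0005,0.55],
    [[0.004,-0.004,0.09],-0.0005,0.55],
    [[0.004,-0.004,0.12],-0.0005,0.55],
    [[0.004,-0.004,0.135],-0.0005,0.55],
    [[0.004,-0.004,0.145],-0.0005,0.55],
    [[0.004,-0.004,0.15],-0.0005,0.55],
    [[0.004,-0.004,0.15],-0.0005,0.55]
  ]
}}

```text
time_s: 13.7
eef_pos: [0.4749, 0.0377, 0.0321]
eef_rot: [[0.436, 0.9, 0.001], [0.9, -0.436, -0.0], [0.0, 0.001, -1.0]]
wrist_force: [0.4, -0.2, -4.3]
finger_gap: 0.0537
grip_force: 30.0
```

```bash
python3 -c "
from h import *
move(.475,.037,.0305,-25.8);print(read_state()['wrist_force'])"
```

```text
to (0.475, 0.037, 0.0305) tool [-0.002   0.0014  0.0052] spin -0.0001 now [0.4749 0.0377 0.0321] -25.8
[ 0.40141809 -0.21076894 -4.254434  ]
```

Call:
{"api": "drive_tool", "payload": {
  "steps": [
    [[0,0,0.003],0,0.55],
    [[0,0,0.005],0,0.55],
    [[0,0,0.006],0,0.55],
    [[0,0,0.006],0,0.55]
  ]
}}

```text
time_s: 14.03
eef_pos: [0.4749, 0.0379, 0.0305]
eef_rot: [[0.436, 0.9, 0.001], [0.9, -0.436, 0.0], [0.001, 0.001, -1.0]]
wrist_force: [-0.3, -0.9, 2.8]
finger_gap: 0.0532
grip_force: 30.0
```

Call:
{"api": "drive_tool", "payload": {
  "steps": [
    [[0,0,0.004],0,0.45],
    [[0,0,0.003],0,0.35],
    [[0,0,0.003],0,0.25],
    [[0,0,0.003],0,0.25],
    [[0,0,0.003],0,0.25],
    [[0,0,-0.03],0,0.25],
    [[0,0,-0.1],0,0.25],
    [[0,0,-0.2],0,0.25],
    [[0,0,-0.3],0,0.25],
    [[0.1,-0.1,-0.35],-0.02,0.25],
    [[0.2,-0.2,-0.35],-0.04,0.25],
    [[0.3,-0.3,-0.35],-0.06,0.25],
    [[0.4,-0.4,-0.35],-0.08,0.25],
    [[0.5,-0.5,-0.35],-0.094,0.25],
    [[0.6,-0.6,-0.35],-0.094,0.25],
    [[0.67,-0.62,-0.35],-0.094,0.25],
    [[0.67,-0.62,-0.35],-0.094,0.25],
    [[0.67,-0.62,-0.35],-0.094,0.25]
  ]
}}

```text
time_s: 15.53
eef_pos: [0.3943, 0.3014, 0.1346]
eef_rot: [[-0.143, 0.99, 0.0], [0.99, 0.143, -0.0], [-0.0, 0.0, -1.0]]
wrist_force: [-0.1, -0.1, 0.8]
finger_gap: 0.0695
grip_force: 0.0
```

Run:
```python
from h import *
T=read_camera("top");S=read_camera("side")
W=((0,0,150),(180,60,255))
for n,c,bx,z in(("t",T,(275,228,330,278),.036),("s",S,(287,222,330,268),.036)):
    print(n,measure(c,mask(c,*W,bx),z))
for n,c,bx in(("t",T,(160,260,250,300)),("s",S,(195,195,262,245))):
    m=mask(c,(0,0,0),(180,255,45),bx); print("handle",n,measure(c,m,.038 if n=="t" else .03))
cv2.imwrite("pics/h5.png",np.hstack([cv2.resize(T["img"][190:300,160:340],(450,275),interpolation=2),cv2.resize(S["img"][180:290,195:335],(350,275),interpolation=2)]))
move(.396,.299,.05,8)
```

```text
t (array([0.4732, 0.039 ]), np.float64(64.23), array([471.8,  39.5]), array([140.7,  61.4]), 64.0)
s (array([0.4728, 0.0366]), np.float64(65.11), array([471.1,  35.6]), array([135.3,  57.5]), 63.9)
handle t (array([0.3577, 0.3742]), np.float64(145.34), array([357.7, 372.2]), array([13. , 13.5]), 0.8)
handle s (array([0.3915, 0.2944]), np.float64(89.52), array([392.1, 295.7]), array([24.1, 76.8]), 2.4)
to (0.396, 0.299, 0.05) tool [0.0003 0.0046 0.2825] spin -0.0001 now [0.3947 0.2988 0.1348] 8.0
```

View pics/h5.png

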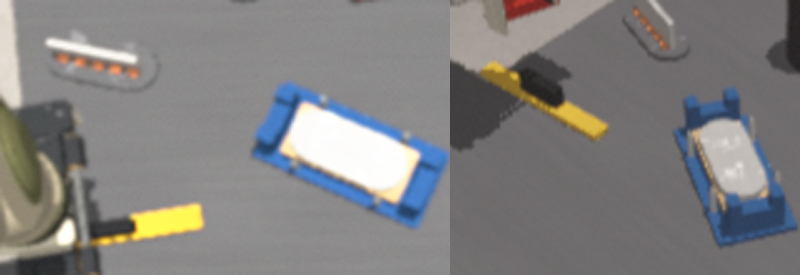

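The top plate lies squarely on the separator between the posts, at about (355,150) in the crop. The bar is untouched, so I'll grip it by the handle.

Call:
{"api": "drive_tool", "payload": {
  "steps": [
    [[0,0.005,0.1],0,0.25],
    [[0,0.005,0.2],0,0.25],
    [[0,0.005,0.27],0,0.25],
    [[0,0.005,0.33],0,0.25],
    [[0,0.005,0.36],0,0.25],
    [[0,0.005,0.38],0,0.25],
    [[0,0.005,0.38],0,0.25],
    [[0,0.005,0.38],0,0.5],
    [[0,0.005,0.38],0,0.7],
    [[0,0.005,0.38],0,0.8],
    [[0,0.005,0.38],0,1],
    [[0,0.005,0.38],0,1],
    [[0,0.005,0.38],0,1],
    [[0,0.005,0.38],0,1]
  ]
}}

```text
time_s: 16.8
eef_pos: [0.3963, 0.3002, 0.0211]
eef_rot: [[-0.14, 0.99, 0.0], [0.99, 0.14, 0.0], [0.0, 0.0, -1.0]]
wrist_force: [0.8, -0.1, -0.3]
finger_gap: 0.0278
grip_force: 0.0
```

Call:
{"api": "drive_tool", "payload": {
  "steps": [
    [[0,0,-0.05],0,1],
    [[0,0,-0.12],0,1],
    [[0,0,-0.2],0,1],
    [[0,0,-0.28],0,1],
    [[0,0,-0.33],0,1],
    [[0,0,-0.33],0,1],
    [[0,0,-0.33],0,1]
  ]
}}

```text
time_s: 17.38
eef_pos: [0.3963, 0.3006, 0.1205]
eef_rot: [[-0.14, 0.99, 0.001], [0.99, 0.14, 0.001], [0.001, 0.001, -1.0]]
wrist_force: [-0.3, -0.3, -0.1]
finger_gap: 0.0008
grip_force: 0.0
```

Run:
```python
from h import *
S=read_camera("side");s=read_state()
z=s["eef_pos"][2]-.02+.01
m=mask(S,(20,120,80),(35,255,255),(170,130,300,240))
p=proj(S,cv2.findNonZero(m).reshape(-1,2),z);R=np.array(s["eef_rot"])
q=(p-np.array(s["eef_pos"])[:2])@R[:2,:2]*1000
print(q.min(0),q.max(0))
move(.474,.0385,.11,-25.8)
```

```text
[-191.36449844  -91.05758924] [ -8.19733253 -64.0164317 ]
to (0.474, 0.0385, 0.11) tool [-0.9005  0.1354  0.0323] spin 0.094 now [0.396  0.3003 0.1198] 8.0
```

The fingers had not finished closing before the lift, so the grasp missed. I'll re-measure the bar and try again.

Run:
```python
from h import *
S=read_camera("side");T=read_camera("top")
Y=((20,120,80),(35,255,255))
m=cv2.inRange(cv2.cvtColor(S["img"],cv2.COLOR_BGR2HSV),*Y);m[:195]=0;m[250:]=0;m[:,:195]=0;m[:,270:]=0
print(measure(S,m,.01))
print(measure(T,mask(T,*Y,(195,260,250,300)),.01))
cv2.imwrite("pics/h6.png",cv2.resize(S["img"][130:250,170:290],(500,500),interpolation=2))
```

```text
(array([0.3936, 0.2879]), np.float64(98.45), array([394.2, 294.8]), array([ 29.9, 204.1]), 8.2)
(array([0.4031, 0.2472]), np.float64(102.79), array([403. , 258.7]), array([ 26.3, 114. ]), 7.9)
```

View pics/h6.png

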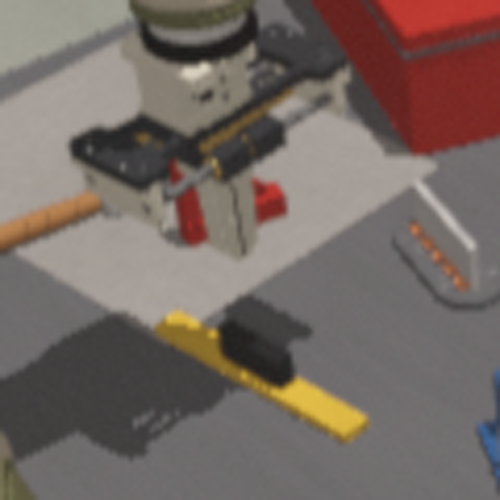

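The bar has not moved; its handle is at about (255,350) in the crop. I'll reopen, descend and wait for the fingers to close.

Call:
{"api": "drive_tool", "payload": {
  "steps": [
    [[0,0,0],0,0.3],
    [[0,0,0],0,0.3],
    [[0,0,0],0,0.3],
    [[0,0,0],0,0.3],
    [[0,0,0],0,0.3],
    [[0,0,0],0,0.3],
    [[0,0,0],0,0.3],
    [[0,0,0],0,0.3],
    [[0,0,0],0,0.3]
  ]
}}

```text
time_s: 18.28
eef_pos: [0.3963, 0.3001, 0.12]
eef_rot: [[-0.139, 0.99, 0.0], [0.99, 0.139, 0.0], [0.0, 0.0, -1.0]]
wrist_force: [0.2, 0.4, 0.7]
finger_gap: 0.056
grip_force: 0.0
```

Call:
{"api": "drive_tool", "payload": {
  "steps": [
    [[0,-0.002,0.1],0,0.4],
    [[0,-0.002,0.2],0,0.4],
    [[0,-0.002,0.26],0,0.4],
    [[0,-0.002,0.3],0,0.4],
    [[0,-0.002,0.325],0,0.4],
    [[0,-0.002,0.333],0,0.4],
    [[0,-0.002,0.333],0,0.6],
    [[0,-0.002,0.333],0,0.8],
    [[0,-0.002,0.333],0,1],
    [[0,-0.002,0.333],0,1],
    [[0,-0.002,0.333],0,1],
    [[0,-0.002,0.333],0,1],
    [[0,-0.002,0.333],0,1],
    [[0,-0.002,0.333],0,1],
    [[0,-0.002,0.333],0,1],
    [[0,-0.002,0.333],0,1]
  ]
}}

```text
time_s: 19.62
eef_pos: [0.3971, 0.3006, 0.0205]
eef_rot: [[-0.139, 0.99, 0.003], [0.99, 0.139, 0.001], [0.001, 0.003, -1.0]]
wrist_force: [4.1, 0.4, 6.1]
finger_gap: 0.0157
grip_force: 30.0
```

Call:
{"api": "drive_tool", "payload": {
  "steps": [
    [[0,0,-0.03],0,1],
    [[0,0,-0.1],0,1],
    [[0,0,-0.2],0,1],
    [[0,0,-0.28],0,1],
    [[0,0,-0.33],0,1],
    [[0,0,-0.33],0,1],
    [[0,0,-0.33],0,1],
    [[0,0,-0.33],0,1]
  ]
}}

```text
time_s: 20.28
eef_pos: [0.3945, 0.2997, 0.1182]
eef_rot: [[-0.14, 0.99, -0.002], [0.99, 0.14, -0.001], [-0.001, -0.002, -1.0]]
wrist_force: [-0.0, -0.3, -4.4]
finger_gap: 0.0159
grip_force: 30.0
```

Run:
```python
from h import *
S=read_camera("side");s=read_state()
m=cv2.inRange(cv2.cvtColor(S["img"],cv2.COLOR_BGR2HSV),(20,120,60),(35,255,255));m[:130]=0;m[250:]=0;m[:,:170]=0;m[:,290:]=0
z=s["eef_pos"][2]-.0105
r=measure(S,m,z);print(r)
R=np.array(s["eef_rot"]);p=np.array(s["eef_pos"])
print("offset of rect centre in tool mm",(r[2]-p[:2]*1000)@R[:2,:2])
c=np.array([394.2,294.8]);print("same before grasp",(c-np.array([397.1,300.6]))@R[:2,:2],s["wrist_force"])
move(.474,.0385,.12,-25.8)
```

```text
(array([0.3901, 0.2722]), np.float64(99.7), array([389.5, 291.6]), array([ 31.1, 200.3]), 8.1)
offset of rect centre in tool mm [-7.1451474  -6.16779282]
same before grasp [-5.33778198 -3.682102  ] [ 0.22886521  0.27154539 -5.1106752 ]
to (0.474, 0.0385, 0.12) tool [-0.8986  0.1404 -0.0061] spin 0.094 now [0.3946 0.2995 0.1179] 8.0
```

Call:
{"api": "drive_tool", "payload": {
  "steps": [
    [[-0.12,0.02,0],0.012,1],
    [[-0.24,0.04,0],0.025,1],
    [[-0.36,0.06,0],0.038,1],
    [[-0.48,0.08,0],0.05,1],
    [[-0.6,0.1,0],0.064,1],
    [[-0.7,0.12,0],0.078,1],
    [[-0.8,0.135,0],0.088,1],
    [[-0.86,0.14,0],0.094,1],
    [[-0.88,0.14,0],0.094,1],
    [[-0.88,0.14,0],0.094,1],
    [[-0.88,0.14,0],0.094,1],
    [[-0.88,0.14,0],0.094,1]
  ]
}}

```text
time_s: 21.33
eef_pos: [0.4734, 0.0457, 0.1185]
eef_rot: [[0.434, 0.901, -0.002], [0.901, -0.434, 0.0], [-0.0, -0.002, -1.0]]
wrist_force: [0.0, -0.1, -4.8]
finger_gap: 0.0159
grip_force: 30.0
```

Run:
```python
from h import *
move(.474,.0385,.08,-25.8)
```

```text
to (0.474, 0.0385, 0.08) tool [-0.0205  0.0124  0.1282] spin 0.0003 now [0.4734 0.0457 0.1185] -25.7
```

Call:
{"api": "drive_tool", "payload": {
  "steps": [
    [[-0.014,0.013,0.06],0,1],
    [[-0.014,0.013,0.11],0,1],
    [[-0.014,0.013,0.11],0,1],
    [[-0.014,0.013,0.11],0,1]
  ]
}}

```text
time_s: 21.67
eef_pos: [0.475, 0.0399, 0.0856]
eef_rot: [[0.434, 0.901, -0.002], [0.901, -0.434, 0.0], [-0.001, -0.002, -1.0]]
wrist_force: [-0.5, -0.1, -5.4]
finger_gap: 0.0155
grip_force: 30.0
```

Run:
```python
from h import *
move(.475,.0395,.062,-25.8)
S=read_camera("side");s=read_state()
z=s["eef_pos"][2]-.0105
m=cv2.inRange(cv2.cvtColor(S["img"],cv2.COLOR_BGR2HSV),(20,120,60),(35,255,255));m[:180]=0;m[290:]=0;m[:,:265]=0;m[:,360:]=0
p=proj(S,cv2.findNonZero(m).reshape(-1,2),z);u=np.array([np.cos(np.radians(64.2)),np.sin(np.radians(64.2))]);n=np.array([u[1],-u[0]])
d=(p-[.474,.0385])*1000;print("cradle-frame along",(d@u).min(),(d@u).max(),"across",(d@n).min(),(d@n).max())
cv2.imwrite("pics/h7.png",cv2.resize(S["img"][190:290,265:365],(500,500),interpolation=2))
```

```text
to (0.475, 0.0395, 0.062) tool [-0.0011  0.0007  0.0788] spin 0.0002 now [0.475  0.0399 0.0856] -25.7
cradle-frame along -107.32719083933432 93.61508944852703 across -14.823537776521986 10.07352377732559
```

View pics/h7.png

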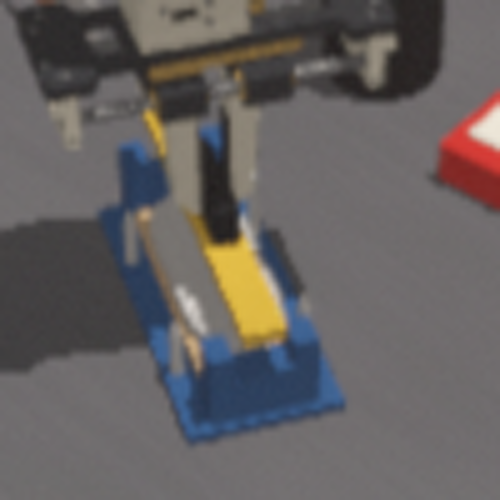

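The bar is lined up above the notches, with its near end at about (265,325) in the crop. I'll lower it now.

Call:
{"api": "drive_tool", "payload": {
  "steps": [
    [[0,0,0.03],0,1],
    [[0,0,0.05],0,1],
    [[0,0,0.065],0,1],
    [[0,0,0.073],0,1],
    [[0,0,0.078],0,1],
    [[0,0,0.078],0,1],
    [[0,0,0.078],0,1]
  ]
}}

```text
time_s: 22.3
eef_pos: [0.4757, 0.0388, 0.0626]
eef_rot: [[0.436, 0.9, -0.0], [0.9, -0.436, -0.0], [-0.0, -0.0, -1.0]]
wrist_force: [-0.8, 0.6, -5.0]
finger_gap: 0.0158
grip_force: 30.0
```

Run:
```python
from h import *
move(.4745,.0387,.0605,-25.8);print(read_state()["wrist_force"])
```

```text
to (0.4745, 0.0387, 0.0605) tool [-0.002  -0.0036  0.0071] spin -0.0001 now [0.4757 0.0388 0.0626] -25.8
[-0.82313788  0.60629261 -4.97306544]
```

Call:
{"api": "drive_tool", "payload": {
  "steps": [
    [[0,-0.002,0.003],0,1],
    [[0,-0.002,0.005],0,1],
    [[0,-0.002,0.007],0,1],
    [[0,-0.002,0.007],0,1]
  ]
}}

```text
time_s: 22.63
eef_pos: [0.4752, 0.0392, 0.0606]
eef_rot: [[0.436, 0.9, 0.0], [0.9, -0.436, 0.0], [0.0, 0.0, -1.0]]
wrist_force: [0.4, -0.2, -4.0]
finger_gap: 0.0156
grip_force: 30.0
```

Call:
{"api": "drive_tool", "payload": {
  "steps": [
    [[0,0,0.002],0,1],
    [[0,0,0.003],0,1],
    [[0,0,0.003],0,1]
  ]
}}

```text
time_s: 22.88
eef_pos: [0.4753, 0.0393, 0.0604]
eef_rot: [[0.436, 0.9, 0.001], [0.9, -0.436, 0.001], [0.001, 0.0, -1.0]]
wrist_force: [-3.0, 0.5, 11.5]
finger_gap: 0.0158
grip_force: 30.0
```

Contact is made on the notch floors (z stopped, force up). I'll ease off, release and retreat.

Call:
{"api": "drive_tool", "payload": {
  "steps": [
    [[0,0,-0.001],0,0.9],
    [[0,0,-0.001],0,0.75],
    [[0,0,-0.001],0,0.6],
    [[0,0,-0.001],0,0.5],
    [[0,0,-0.001],0,0.5],
    [[0,0,-0.001],0,0.5],
    [[0,0,-0.001],0,0.5],
    [[0,0,-0.001],0,0.5]
  ]
}}

```text
time_s: 23.55
eef_pos: [0.4752, 0.0392, 0.0599]
eef_rot: [[0.436, 0.9, 0.0], [0.9, -0.436, -0.0], [-0.0, 0.0, -1.0]]
wrist_force: [-0.1, -0.4, -0.7]
finger_gap: 0.0458
grip_force: 0.0
```

Call:
{"api": "drive_tool", "payload": {
  "steps": [
    [[0,0,-0.05],0,0.5],
    [[0,0,-0.12],0,0.5],
    [[0,0,-0.24],0,0.5],
    [[0,0,-0.36],0,0.5],
    [[-0.15,0,-0.4],0,0.5],
    [[-0.3,0,-0.4],0,0.5],
    [[-0.45,0,-0.4],0,0.5],
    [[-0.6,0,-0.4],0,0.5],
    [[-0.75,0,-0.4],0,0.5],
    [[-0.88,0.1,-0.4],0,0.5],
    [[-1,0.2,-0.4],0,0.5],
    [[-1,0.2,-0.4],0,0.5],
    [[-1,0.2,-0.4],0,0.5]
  ]
}}

```text
time_s: 24.63
eef_pos: [0.3992, -0.2631, 0.1806]
eef_rot: [[0.441, 0.897, 0.003], [0.897, -0.441, -0.004], [-0.003, 0.004, -1.0]]
wrist_force: [0.6, -0.1, -0.0]
finger_gap: 0.0466
grip_force: 0.0
```

Run:
```python
from h import *
T=read_camera("top");S=read_camera("side")
u=np.array([np.cos(np.radians(64.2)),np.sin(np.radians(64.2))]);n=np.array([u[1],-u[0]])
for c,b in((T,(255,200,350,295)),(S,(265,190,350,285))):
    m=cv2.inRange(cv2.cvtColor(c["img"],cv2.COLOR_BGR2HSV),(20,120,60),(35,255,255));k=0*m;k[b[1]:b[3],b[0]:b[2]]=m[b[1]:b[3],b[0]:b[2]]
    p=proj(c,cv2.findNonZero(k).reshape(-1,2),.05);d=(p-[.474,.0385])*1000
    print(measure(c,k,.05),"along",(d@u).min(),(d@u).max(),"across",(d@n).min(),(d@n).max())
cv2.imwrite("pics/h8.png",np.hstack([cv2.resize(T["img"][195:295,250:350],(400,400),interpolation=2),cv2.resize(S["img"][190:290,260:360],(400,400),interpolation=2)]))
```

```text
(array([0.4936, 0.087 ]), np.float64(61.41), array([485.3,  69.4]), array([140.8,  25.1]), 62.0) along -38.087071959347696 103.09574050375049 across -14.729939240411195 11.422599710175835
(array([0.4637, 0.0246]), np.float64(64.72), array([471. ,  35.4]), array([206.1,  25.7]), 64.1) along -107.10442800906824 99.01634588293216 across -14.07480134196183 11.694903674979614
```

View pics/h8.png

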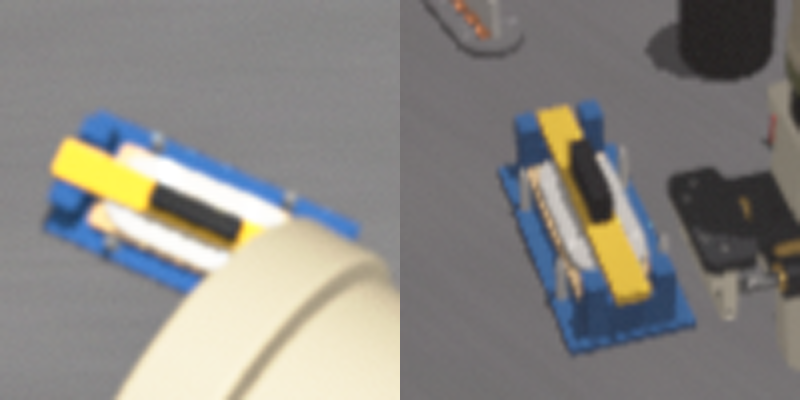

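The bar lies down in both notches, handle up, spanning about (560,110) to (630,295) in the side crop. It is centred to within about 2 mm, so I'm handing the job in.

```bash
python3 -c "
from workcell import *
print(close_job())"
```

```text
the job is handed in; nothing more can be done
None
```

The job is handed in at about 25 s of the 72 s: the separator, the loose plain plate and the retaining bar are in the cradle in that order, the bar seated in both notches, handle up and centred to about 2 mm by the last camera check; the first try at the bar's handle missed and was repeated without moving the bar, and the judge's verdict was not shown.

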